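# Park the locking plunger of a dry-block incubator and slide its tube block out

## Robot

A 6-joint arm with a two-finger parallel gripper is mounted at the origin on the work surface. World frame = base frame: x ahead of the robot, y to its left, z up, the work surface at z = 0. Lengths are in m, angles in degrees, forces in N, time in s.
With the tool pointing down it reaches from about 0.325 to 0.775 m from the base axis. Payload 5.5 kg.
Tool frame: the origin (TCP) lies at the centre of the arm's flange, where the gripper is bolted on; the fingertips stand 182 mm ahead of it and the grasp point (between the pads) lies 163 mm ahead of it; z points along the fingers, y is the line along which they close (so a half turn about z gives the same grasp; the last joint's range is limited). The gripper opens to 88 mm and grips with 3 to 60 N. Pads are 20 mm wide; open, the fingers measure 115 mm over their backs; the gripper's body (75 mm by 178 mm) begins 61 mm behind the grasp point.
Start: joints at [-79.337, 5.22, 70.514, -0, 104.267, -3.249], TCP at [0.144, -0.582, 0.405] pointing down, gripper open.
Joint ranges: [-164.24, 164.24], [-49.07, 125.15], [9.68, 141.18], [-86.29, 266.29], [3.28, 154.24], [-151.56, 151.56]. Speed limits (degrees/s): [147.25, 147.25, 172.46, 180, 180, 180].

## Interface

Orientations are given as [roll, pitch, yaw] about the fixed x, y, z axes, in that order (R = Rz(yaw) Ry(pitch) Rx(roll)).
In Python, from station import r gives the robot as it stands. The module is installed in compiled form; this text tells all that it offers. Calls block until the motion is done:
- r.reach(position, orientation): joint-space move of the TCP to a pose.
- r.servo_line(position, rotation=None, speed=0.15): straight line of the TCP; rotation=None keeps the orientation; speed is the mean speed in m/s.
- r.move_joints(angles): joint-space move.
- r.let_go() and r.grab(squeeze=None): open the fingers fully, or close them until they stop; squeeze is the grip in N (None keeps the last).
- r.wait(seconds).
- r.inverse_kinematics(position, orientation): joint angles nearest the present ones, or None.
- r.sense(): the state.
- r.snapshot(name): name is "side" or "top" or "wrist"; returns a dict with "frame" (420x560x3 uint8, red, green, blue), "fx", "fy", "cx", "cy" (pixels), "R" (3x3) and "t" (3): a world point X has camera coordinates R X + t. Camera axes: x right, y down, z forward; pixel columns grow to the right and rows downward; lengths in m; the calibration is good to about 2 mm. A picture is of the moment at which its call begins. There is no depth.
A pose or a line that the arm cannot do raises r.IKError and nothing moves.
- r.hand_in(): hands the job in; it is judged then, once.
The state is a dict: "clock": time; "joints": joint angles; "joint_vel": joint speeds; "joint_torque": joint torques, N m; "tcp_pos": TCP position; "orientation": TCP orientation; "contact_force": force on the tool from outside, world axes, zero at the start; "torque": the same for the moment, N m; "opening": finger opening in m; "gripper_force": force on a finger pad.
Only numpy, scipy, OpenCV 4.12 (cv2) and the standard library are available. Lean on these libraries where they do the work, as an engineer would, in place of code of your own. Each camera call takes 0.05 s, during which the arm holds its last target. There are 200 camera calls.

## Task

Unlock the incubator's tube block for loading: pull up the red T-handle of its spring plunger and twist it clockwise until it settles in its rest notch, so that it stays retracted when you let go. Then slide the tray with the tube block fully out, gently up against its end stop, with the plunger still parked and the two tubes still in their holes. Go by feel: do not wrench the plunger or the tray hard against their stops, and leave the other things on the deck where they are.

Things in the scene. Friction and masses are not known exactly. Their poses are not given: they have to be found in the camera images.
- incubator: bench dry-block incubator: cream case 190 x 360 x 55 mm (its x, y, z), fixed on the deck; origin at the centre of its underside, x away from its front panel, y towards the clear hood (148 mm high, over y above 20 mm, open to -y). On its top a tray with a tube block slides along y: in, the block is under the hood; it comes out to -y.
- plunger_seat: aluminium bracket on the incubator's front that carries the upright spring plunger; fixed, axes parallel to the incubator's. Origin on the plunger's axis on the bracket's top face, 98 mm above the deck, at x -78, y -70 mm of the incubator.
- tee_bar (a point): centre of the plunger's red T-bar handle: 56 mm long (along y of this frame), 16 mm thick (x), 20 mm high, top 10 mm above this point. At the start (pin down) it is 40 mm above the plunger_seat origin, axes parallel to the seat's. It turns clockwise only, seen from above, and only when pulled up 11 mm or more; parked in the rest notch it is 47 mm above the seat.
- skirt (a point): centre of the underside of the black skirt below the bar (48 mm across, 18 mm high, 6 mm gap to the bar). It hides the cam: from the start a flat land 10 mm up, then the rest notch, 3 mm deep, 51 to 82 degrees round, differently set on each unit and not visible; a firm wall 2 degrees past the notch's middle is felt when turning. Left on the land the bar is not caught.
- pin_tip (a point): lower end of the plunger's 10 mm pin, on its axis; at the start 5 mm deep in a hole in the tray's edge (1.2 mm play), which locks the tray. Pulling the bar up works against a spring: 8 N at first, 0.5 N more per mm, with a hard stop after 12.5 mm. Its stops and notch take up to 35 N (about 0.6 N m at the bar).
- handle (a point): centre of the black bar handle of the sliding tray: 62 mm long (along this frame's x), 14 mm thick (y), 18 mm high, its top 9 mm above this point; 29 mm free below it to the tray on either side, held by two 10 mm posts 20 mm either side of this point in x. Axes parallel to the incubator's. Slides with the tray.
- carriage (a joint): how far the tray with the tube block is slid out, in m: 0 locked under the hood, 0.110 when its lug rests against the end stop. Slides with about 3 N of friction.
- end_stop: black stop 20 x 15 x 22 mm on the incubator's case at its -y end, which the tray's lug meets when it is fully out; origin at the centre of its underside. Fixed.
- block_top (a point): centre of the top face of the aluminium tube block (80 x 110 x 45 mm, 116 mm above the deck) that rides on the tray.
- microtube_a: small orange tube, 11 mm in diameter with a 13 mm cap, 41 mm tall, standing loose in a 32 mm deep hole of the block; origin at its foot. Rides along.
- microtube_b: small blue tube, the same size, standing loose in another hole of the block; origin at its foot. Rides along.
- reagent_bottle: amber reagent bottle with black cap, 68 mm in diameter, 135 mm tall; origin at the centre of its foot. Not part of the job.
- dropper_bottle: small white bottle, 38 mm in diameter, 75 mm tall; origin at the centre of its foot. Not part of the job.
- tip_box: pale blue box of yellow pipette tips with a clear lid, 86 x 122 x 78 mm; origin at the centre of its underside. Not part of the job.
- tube_rack: bright pink tube rack, 100 x 155 x 30 mm with three white-capped tubes; origin at the centre of its underside. Not part of the job.
- pipette: grey-white pipette lying on the deck, about 200 mm long along its x axis and 26 mm high; origin under its body. Not part of the job.
- marker_cup: white cup 72 mm across and 85 mm tall, with markers in it up to 130 mm; origin at the centre of its foot. Not part of the job.

How it is judged:
By the outcome, as a careful person would: the job done as asked, in the order asked, and still so for the second after the job is handed in, with the robot touching nothing.
It also fails if it takes over 72 s, if anything falls off the work surface, if the arm or the gripper's body presses on something with over 40 N, if the wrist force passes 120 N, or if a joint passes its speed limit or range.

## Working session

There is one attempt and no reset: what is moved stays moved. The work goes in short steps, each a Python script; the robot and the scene stay as the last script left them, time stands still between calls to the robot, and variables do not carry over. Pictures are saved under pics/ and viewed, at most 10 in all, crops included, and the job is handed in when it is done.

```bash
mkdir -p pics; cat > h.py <<'E'
import numpy as np, cv2
from station import r
def snap(n,f=None):
    s=r.snapshot(n)
    if f: cv2.imwrite('pics/'+f,cv2.cvtColor(s['frame'],cv2.COLOR_RGB2BGR))
    return s
def ray(s,u,v):
    R=np.array(s['R']);t=np.array(s['t'])
    d=R.T@np.array([(u-s['cx'])/s['fx'],(v-s['cy'])/s['fy'],1]);return -R.T@t,d
def onz(s,u,v,z):
    c,d=ray(s,u,v);return c+d*(z-c[2])/d[2]
def tri(a,b):
    (c1,d1),(c2,d2)=a,b
    A=np.stack([d1,-d2],1);k=np.linalg.lstsq(A,c2-c1,rcond=None)[0]
    p,q=c1+k[0]*d1,c2+k[1]*d2;return (p+q)/2,np.linalg.norm(p-q)
E
python3 - <<'E'
from h import *
a=snap('top','top0.png');b=snap('side','side0.png')
for s in(a,b):
    print(-np.array(s['R']).T@np.array(s['t']),s['fx'])
print(r.sense())
E
```

```text
[0.38107805 0.06950949 1.26523222] 456.06999640977733
[ 0.27028965 -0.63487858  0.56498161] 411.13121334398323
{'clock': 0.1, 'joints': array([-7.93375659e+01,  5.25696000e+00,  7.05748460e+01, -1.66039035e-03,
        1.04264363e+02, -3.24867283e+00]), 'joint_vel': array([-0.03289033, -0.07489061, -0.15006003,  0.0161342 , -0.00885005,
        0.17570441]), 'joint_torque': array([ 3.10060743e-03, -4.47859025e+01, -4.07569349e+01,  7.00743031e-02,
        2.83832947e-02, -1.11364245e-04]), 'tcp_pos': array([ 0.14425282, -0.58245349,  0.40364016]), 'orientation': array([-1.79903895e+02, -3.84255410e-03,  1.39106959e+01]), 'contact_force': array([ 0.13663206, -0.25718689, -0.28443353]), 'torque': array([-0.01761997,  0.0231028 ,  0.00477504]), 'gripper_force': 0.0, 'opening': 0.08792843217057825}
```

View pics/top0.png

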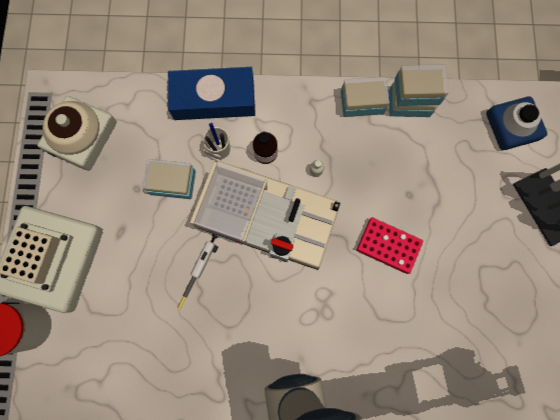

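View pics/side0.png

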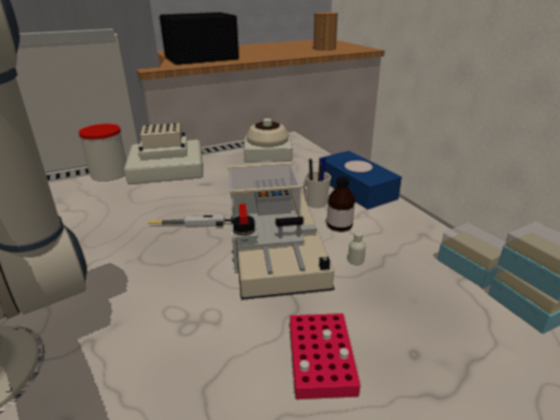

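The top view shows the red T-bar at about (282,245), the tray handle at (293,210), the end stop at (336,205) and the hood to the left at (235,195). In the side view the bar is at (243,215) and the handle at (290,221).

```bash
cat >> h.py <<'E'
def blob(m,roi):
    u0,v0,u1,v1=roi;k=np.zeros(m.shape,np.uint8);k[v0:v1,u0:u1]=m[v0:v1,u0:u1]
    n,l,st,c=cv2.connectedComponentsWithStats(k)
    i=1+np.argmax(st[1:,4]);pts=cv2.findNonZero((l==i).astype(np.uint8))
    return c[i],st[i],cv2.minAreaRect(pts)
def red(s):
    f=s['frame'].astype(int);return ((f[...,0]>110)&(f[...,1]<60)&(f[...,2]<60)).astype(np.uint8)
def black(s):
    return (s['frame'].max(2)<45).astype(np.uint8)
E
python3 - <<'E'
from h import *
a=snap('top');b=snap('side')
R=[];H=[]
for s,rr,hr in((a,(260,225,305,265),(280,192,306,226)),(b,(230,198,256,230),(270,212,308,232))):
    x=blob(red(s),rr);y=blob(black(s),hr);print(x,y);R.append(x);H.append(y)
print('tee tri',tri(ray(a,*R[0][0]),ray(b,*R[1][0])),'onz',onz(a,*R[0][0],.146))
print('handle tri',tri(ray(a,*H[0][0]),ray(b,*H[1][0])))
for q,z in((R[0],.148),(H[0],.118)):
    print([onz(a,*p,z)[:2].round(4) for p in cv2.boxPoints(q[2])])
c=blob(black(a),(325,195,345,215));print('stop',c,onz(a,*c[0],.07))
E
```

```text
(array([281.71641791, 243.68656716]), array([271, 238,  22,  13, 134], dtype=int32), ((281.60003662109375, 243.6999969482422), (21.81971549987793, 6.008327484130859), 18.434947967529297)) (array([293.93333333, 209.86666667]), array([289, 199,  11,  23, 105], dtype=int32), ((293.92987060546875, 209.79637145996094), (4.439640045166016, 23.072673797607422), 19.653823852539062))
(array([242.42718447, 210.3592233 ]), array([239, 203,   8,  15, 103], dtype=int32), ((242.5, 210.0), (14.0, 7.0), 90.0)) (array([288.97311828, 221.33333333]), array([276, 217,  27,  10, 186], dtype=int32), ((289.0445556640625, 221.445556640625), (7.2637715339660645, 26.26898193359375), 84.2894058227539))
tee tri (array([0.51960428, 0.06956007, 0.14359968]), np.float64(0.0006556469999775749)) onz [0.51899033 0.06964776 0.146     ]
handle tri (array([0.61276468, 0.03985887, 0.10758273]), np.float64(0.0009381356945062184))
[array([0.5195, 0.0978]), array([0.5338, 0.0935]), array([0.5179, 0.0421]), array([0.5037, 0.0465])]
[array([0.5837, 0.0551]), array([0.641 , 0.0362]), array([0.6374, 0.0254]), array([0.5801, 0.0443])]
stop (array([335.11111111, 206.55555556]), array([333, 202,   6,   9,  27], dtype=int32), ((335.2567443847656, 205.95947265625), (4.438772678375244, 8.055550575256348), 9.462322235107422)) [ 0.63139595 -0.07097097  0.07      ]
```

Both triangulations agree with the given heights: tee 0.144 at its top part and handle 0.108. Incubator yaw is about -18.5°. Next I'll go above the T-bar and take one close look.

```bash
python3 - <<'E'
from h import *
r.reach([.519,.0695,.42],[180,0,71.5])
s=snap('wrist','w1.png');st=r.sense();print(st['clock'],st['tcp_pos'],st['orientation'],st['joints'],st['contact_force'])
x=blob(red(s),(0,0,560,420));print(x)
print(onz(s,*x[0],.147),[onz(s,*p,.148)[:2].round(4) for p in cv2.boxPoints(x[2])])
E
```

```text
2.9083 [0.51915465 0.06882196 0.41990764] [-1.79994138e+02  1.08006671e-02  7.14290853e+01] [ 3.83145414e+00 -6.32799204e+00  8.04373117e+01 -8.05968637e-03
  1.05900216e+02  2.24001620e+01] [ 0.08013517 -0.9168019  -0.04574701]
(array([278.73151125, 213.60128617]), array([ 269,  182,   20,   66, 1244], dtype=int32), ((278.4999694824219, 214.49996948242188), (18.999996185302734, 64.99998474121094), 0.0))
[0.51978624 0.07173112 0.147     ] [array([0.5035, 0.048 ]), array([0.5208, 0.0981]), array([0.5345, 0.0935]), array([0.5181, 0.0431])]
```

View pics/w1.png

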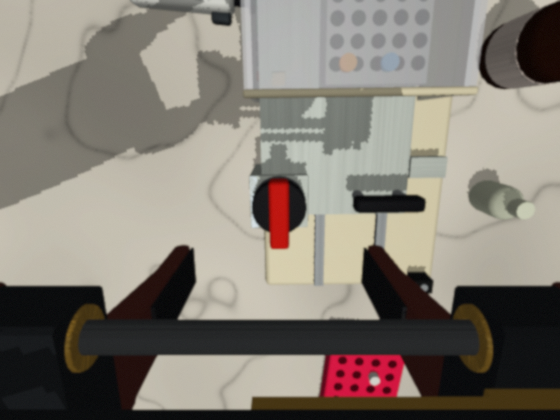

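The wrist view shows the red bar at (279,214), upright in the image, so the fingers are aligned with it. The handle is at (389,204) and clear, and the block edge under the hood is well away. Now the grasp and a gentle lift.

```bash
cat >> h.py <<'E'
def show(tag=''):
    s=r.sense();print(tag,round(s['clock'],2),s['tcp_pos'].round(4),'yaw',round(s['orientation'][2],2),'F',s['contact_force'].round(1),'T',s['torque'].round(2),'op',round(s['opening'],4),'g',round(s['gripper_force'],1));return s
E
python3 - <<'E'
from h import *
P=[.5192,.0705,.307]
r.servo_line(P,[180,0,71.3],speed=.1);r.wait(.2);show('down')
r.grab(40);s=show('grab')
for dz in (3,6,9,10.5):
    r.servo_line([P[0],P[1],P[2]+dz/1000],speed=.02);r.wait(.1);show(dz)
E
```

```text
down 4.39 [0.5193 0.0705 0.3076] yaw 71.3 F [-0.2 -0.1  0.3] T [-0.08 -0.09  0.07] op 0.0877 g 0.0
grab 5.49 [0.5195 0.0703 0.3071] yaw 71.29 F [ 3.  -0.4 -1.2] T [-0.22 -0.55 -0.02] op 0.016 g 40.0
3 5.89 [0.5196 0.0703 0.3082] yaw 71.28 F [ 7.9 -0.8 -9.9] T [-0.22 -1.38  0.02] op 0.0156 g 40.0
6 6.29 [0.5197 0.0703 0.3109] yaw 71.29 F [  7.6  -0.6 -10.4] T [-0.21 -1.56 -0.04] op 0.0152 g 40.0
9 6.69 [0.5197 0.0703 0.3135] yaw 71.28 F [  6.9  -1.3 -12.2] T [-0.22 -1.69  0.04] op 0.0161 g 40.0
10.5 7.04 [0.5197 0.0703 0.3149] yaw 71.28 F [  8.6  -1.3 -12.9] T [-0.16 -1.73  0.04] op 0.0156 g 40.0
```

```bash
python3 - <<'E'
from h import *
P=[.5200,.0702,.307]
for dz in (12,13,14,14.7):
    r.servo_line([P[0],P[1],P[2]+dz/1000],speed=.01);r.wait(.1);s=show(dz)
    if s['tcp_pos'][2]>.3187 or s['contact_force'][2]<-18: break
E
```

```text
12 7.47 [0.5202 0.0702 0.3159] yaw 71.3 F [  6.2   0.4 -13.2] T [-0.06 -1.28 -0.04] op 0.0158 g 40.0
13 7.82 [0.5202 0.0702 0.3168] yaw 71.3 F [  6.1  -1.2 -13.7] T [-0.04 -1.32 -0.01] op 0.0158 g 40.0
14 8.17 [0.5202 0.0702 0.3177] yaw 71.3 F [  6.7   0.4 -14.1] T [-0.02 -1.42  0.02] op 0.0158 g 40.0
14.7 8.52 [0.5202 0.0702 0.3182] yaw 71.3 F [  7.2  -1.  -14.4] T [-0.04 -1.4   0.  ] op 0.0153 g 40.0
```

```bash
python3 - <<'E'
from h import *
P=[.5204,.0702,.3221]
r.servo_line(P,speed=.01);r.wait(.1);s=show('up')
yaw=71.3
while yaw>71.3-18:
    yaw-=3
    r.servo_line(P,[180,0,yaw],speed=.02);s=show(yaw)
    if abs(s['torque'][2])>.3 or s['contact_force'][2]<-22: break
E
```

```text
up 8.87 [0.5205 0.0702 0.3184] yaw 71.3 F [  5.5  -0.6 -13.7] T [ 0.   -1.19  0.07] op 0.0158 g 40.0
68.3 9.12 [0.5205 0.0702 0.3185] yaw 68.28 F [  5.9  -0.7 -13.7] T [-0.04 -1.25  0.  ] op 0.0158 g 40.0
65.3 9.37 [0.5205 0.0702 0.3184] yaw 65.28 F [  6.3  -0.1 -14.1] T [-0.06 -1.32  0.02] op 0.0156 g 40.0
62.3 9.62 [0.5206 0.0702 0.3184] yaw 62.28 F [  6.   -0.6 -14.9] T [-0.08 -1.32  0.02] op 0.0159 g 40.0
59.3 9.87 [0.5206 0.0701 0.3185] yaw 59.27 F [  6.7  -0.6 -14.7] T [-0.   -1.43 -0.  ] op 0.0156 g 40.0
56.3 10.12 [0.5207 0.0701 0.3185] yaw 56.28 F [  7.1  -1.3 -14.3] T [-0.04 -1.44  0.  ] op 0.0152 g 40.0
53.3 10.37 [0.5207 0.0701 0.3185] yaw 53.27 F [  7.4  -0.7 -14.6] T [-0.12 -1.53 -0.02] op 0.016 g 40.0
```

```bash
python3 - <<'E'
from h import *
P=[.5206,.0702,.3221]
t=18
while t<90:
    t+=3 if t<46 else 1
    r.servo_line(P,[180,0,71.3-t],speed=.02);s=r.sense()
    if t%6==0 or t>46: show(t)
    if abs(s['torque'][2])>.22 or s['contact_force'][2]<-22: show('hit');break
E
```

```text
24 10.87 [0.5209 0.07   0.3185] yaw 47.27 F [  7.1  -0.3 -15.2] T [-0.15 -1.39 -0.01] op 0.0156 g 40.0
30 11.37 [0.5209 0.0699 0.3185] yaw 41.26 F [  7.7  -1.7 -14.4] T [-0.24 -1.51 -0.02] op 0.0159 g 40.0
36 11.87 [0.521  0.0699 0.3186] yaw 35.25 F [  8.   -2.3 -15.1] T [-0.3  -1.61  0.07] op 0.0156 g 40.0
42 12.37 [0.521  0.0698 0.3186] yaw 29.25 F [  8.3  -2.2 -15.3] T [-0.36 -1.67 -0.02] op 0.0158 g 40.0
48 12.87 [0.5211 0.0697 0.3186] yaw 23.24 F [  8.4  -2.6 -15.5] T [-0.43 -1.65  0.09] op 0.0158 g 40.0
49 13.12 [0.5211 0.0697 0.3186] yaw 22.25 F [  8.7  -3.2 -15.1] T [-0.38 -1.69  0.02] op 0.016 g 40.0
50 13.37 [0.5211 0.0696 0.3186] yaw 21.25 F [  8.   -2.  -14.7] T [-0.41 -1.66 -0.02] op 0.0162 g 40.0
51 13.62 [0.5211 0.0696 0.3187] yaw 20.25 F [  8.6  -2.7 -13.9] T [-0.5  -1.68 -0.03] op 0.0159 g 40.0
52 13.87 [0.5211 0.0697 0.3186] yaw 19.25 F [  8.3  -2.6 -14.8] T [-0.44 -1.75  0.03] op 0.0162 g 40.0
53 14.12 [0.5211 0.0696 0.3186] yaw 18.24 F [  7.9  -3.2 -14.4] T [-0.45 -1.73  0.03] op 0.016 g 40.0
54 14.37 [0.5211 0.0696 0.3187] yaw 17.24 F [  7.4  -3.  -14.7] T [-0.46
[... 1481 characters left out ...]
.0694 0.3187] yaw 2.23 F [  9.1  -3.8 -15.5] T [-0.68 -1.84  0.02] op 0.0155 g 40.0
70 18.37 [0.5212 0.0694 0.3187] yaw 1.23 F [  9.   -3.6 -15.3] T [-0.67 -1.76  0.03] op 0.0158 g 40.0
71 18.62 [0.5212 0.0694 0.3187] yaw 0.23 F [  8.3  -4.7 -14.9] T [-0.7  -1.83  0.11] op 0.0159 g 40.0
72 18.87 [0.5211 0.0694 0.3187] yaw -0.76 F [  9.1  -5.2 -14.9] T [-0.69 -1.77  0.12] op 0.0159 g 40.0
73 19.12 [0.5212 0.0694 0.3187] yaw -1.75 F [  9.   -2.9 -15.1] T [-0.67 -1.82  0.22] op 0.0154 g 40.0
74 19.37 [0.5212 0.0695 0.3187] yaw -2.73 F [  8.8  -2.9 -14.4] T [-0.68 -1.76  0.31] op 0.0157 g 40.0
hit 19.37 [0.5212 0.0695 0.3187] yaw -2.73 F [  8.8  -2.9 -14.4] T [-0.68 -1.76  0.31] op 0.0157 g 40.0
```

Torque rises steadily from about 71°, so that is the wall and the notch middle is near 69°. I'll back off to 69° and lower into the notch.

```bash
python3 - <<'E'
from h import *
P=[.5206,.0702,.3221]
r.servo_line(P,[180,0,71.3-69],speed=.02);r.wait(.1);show('back')
for z in (.3210,.3200,.3190,.3180,.3170,.3160,.3152,.3146,.3140):
    r.servo_line([P[0],P[1],z],speed=.015);r.wait(.05);s=show(z)
    if s['contact_force'][2]>-1: break
E
```

```text
back 19.72 [0.5212 0.0694 0.3187] yaw 2.23 F [  9.6  -4.9 -15. ] T [-0.66 -1.75  0.08] op 0.0157 g 40.0
0.321 20.02 [0.5211 0.0694 0.3177] yaw 2.23 F [  9.2  -3.7 -15.6] T [-0.69 -1.69 -0.01] op 0.016 g 40.0
0.32 20.32 [0.5211 0.0694 0.3168] yaw 2.23 F [  8.4  -4.5 -14.4] T [-0.73 -1.66 -0.01] op 0.0158 g 40.0
0.319 20.62 [0.5211 0.0694 0.3159] yaw 2.23 F [  8.5  -4.4 -13.6] T [-0.71 -1.64  0.03] op 0.0157 g 40.0
0.318 20.92 [0.5211 0.0694 0.315 ] yaw 2.23 F [  8.6  -4.2 -13.4] T [-0.7  -1.57  0.03] op 0.0157 g 40.0
0.317 21.22 [0.521  0.0694 0.3146] yaw 2.23 F [  7.1  -4.2 -11. ] T [-0.68 -1.45 -0.01] op 0.0157 g 40.0
0.316 21.52 [0.521  0.0694 0.3144] yaw 2.24 F [ 5.  -4.5 -7.2] T [-0.78 -1.19  0.07] op 0.0158 g 40.0
0.3152 21.82 [0.5209 0.0694 0.3142] yaw 2.24 F [ 4.6 -4.5 -5. ] T [-0.74 -0.93 -0.  ] op 0.0159 g 40.0
0.3146 22.12 [0.5208 0.0694 0.3141] yaw 2.24 F [ 3.6 -4.9 -3.4] T [-0.74 -0.7   0.01] op 0.0156 g 40.0
0.314 22.42 [0.5208 0.0693 0.314 ] yaw 2.23 F [ 1.8 -5.4 -2. ] T [-0.76 -0.61 -0.01] op 0.0159 g 40.0
```

Lowering stopped at 7 mm up, below the 10 mm land, so it is seated in the notch. I'll release, rise and look.

```bash
python3 - <<'E'
from h import *
r.let_go();show('open')
r.servo_line([.5206,.0698,.40],speed=.15)
r.reach([.6122,.0398,.39],[180,0,-18.7])
s=snap('wrist','w2.png');show('above')
x=blob(black(s),(180,150,400,260));print(x)
print(onz(s,*x[0],.113),[onz(s,*p,.118)[:2].round(4) for p in cv2.boxPoints(x[2])])
a=snap('top');b=snap('side')
A=blob(red(a),(260,225,305,265));B=blob(red(b),(225,195,260,235));print(A,B);print(tri(ray(a,*A[0]),ray(b,*B[0])))
E
```

```text
open 23.6 [0.5206 0.0702 0.314 ] yaw 2.3 F [-0.   0.7  0.5] T [ 0.02  0.06 -0.  ] op 0.0879 g 0.0
above 24.85 [0.612  0.0399 0.3885] yaw -18.63 F [-1.  -0.1  0.1] T [ 0.06 -0.01 -0.03] op 0.0878 g 0.0
(array([278.82924768, 211.78360101]), array([ 271,  175,   17,   75, 1183], dtype=int32), ((279.0, 212.0), (74.0, 16.0), 90.0))
[0.61389287 0.03906188 0.113     ] [array([0.6443, 0.035 ]), array([0.6404, 0.0237]), array([0.5839, 0.0423]), array([0.588 , 0.0544])]
(array([281.82307692, 243.01538462]), array([279, 233,   7,  20, 130], dtype=int32), ((282.0, 242.5), (19.0, 6.0), 90.0)) (array([242.44262295, 207.32786885]), array([230, 203,  26,  10, 122], dtype=int32), ((242.326904296875, 207.36538696289062), (5.086935520172119, 25.697797775268555), 74.74488067626953))
(array([0.52019232, 0.06938589, 0.15078993]), np.float64(0.0002733061485519753))
```

View pics/w2.png

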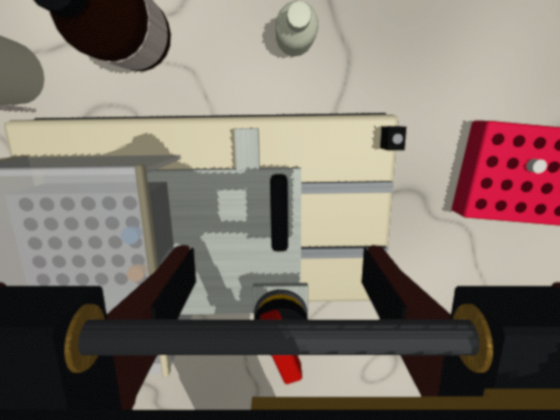

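The triangulated T-bar now sits 7.2 mm higher than at the start, so it is parked. In the picture the handle is at (279,212) and clear, and the red bar is turned, at (285,360). I'll grip the handle and pull.

```bash
python3 - <<'E'
from h import *
P=np.array([.6137,.0393,.270]);th=np.radians(-18.7);d=np.array([np.sin(th),-np.cos(th),0])
r.servo_line(P+[0,0,.03],[180,0,-18.7],speed=.15)
r.servo_line(P,speed=.06);r.wait(.1);show('down')
r.grab(20);show('grab')
for k in (5,10,20,40,60,80,95,100,103):
    r.servo_line(P+d*k/1000,speed=.04);r.wait(.1);s=show(k)
    print('  pull',round(-s['contact_force']@d,1),'lat',(s['contact_force']@[np.cos(th),np.sin(th),0]).round(1))
    if -s['contact_force']@d>11: break
E
```

```text
down 26.45 [0.6138 0.0393 0.2705] yaw -18.7 F [ 0.7 -0.4  0.1] T [ 0.07  0.02 -0.02] op 0.0879 g 0.0
grab 27.57 [0.6136 0.0392 0.27  ] yaw -18.69 F [-0.9 -1.5 -0.3] T [-0.19  0.07  0.26] op 0.0138 g 20.0
5 27.95 [0.6121 0.0345 0.27  ] yaw -18.7 F [1.6 0.7 0.1] T [ 0.14 -0.14  0.25] op 0.0144 g 20.0
  pull 1.2 lat 1.2
10 28.32 [0.6105 0.0296 0.27  ] yaw -18.72 F [ 2.  -0.8 -0.4] T [-0.02 -0.24  0.23] op 0.0137 g 20.0
  pull -0.1 lat 2.2
20 28.82 [0.6073 0.0199 0.27  ] yaw -18.73 F [ 2.6 -2.4 -1.1] T [-0.35 -0.39  0.28] op 0.014 g 20.0
  pull -1.5 lat 3.2
40 29.57 [0.6012 0.0013 0.27  ] yaw -18.7 F [ 5.  -1.6 -2.6] T [-0.25 -0.78  0.25] op 0.0136 g 20.0
  pull 0.0 lat 5.2
60 30.32 [ 0.5949 -0.0177  0.27  ] yaw -18.7 F [ 7.2 -1.8 -3.2] T [-0.21 -0.89  0.26] op 0.0139 g 20.0
  pull 0.6 lat 7.4
80 31.07 [ 0.5886 -0.0367  0.27  ] yaw -18.71 F [ 8.  -1.3 -3.4] T [-0.37 -1.11  0.25] op 0.0139 g 20.0
  pull 1.4 lat 8.0
95 31.7 [ 0.5839 -0.051   0.27  ] yaw -18.71 F [ 7.6 -3.  -4.1] T [-0.49 -1.29  0.24] op 0.0141 g 20.0
  pull -0.4 lat 8.2
100 32.08 [ 0.5824 -0.0557  0.27  ] yaw -18.7 F [ 9.1 -2.3 -4.6] T [-0.45 -1.26  0.25] op 0.0138 g 20.0
  pull 0.7 lat 9.4
103 32.42 [ 0.5815 -0.0584  0.27  ] yaw -18.7 F [ 9.6 -1.4 -4.6] T [-0.34 -1.43  0.2 ] op 0.0137 g 20.0
  pull 1.8 lat 9.5
```

```bash
python3 - <<'E'
from h import *
P=np.array([.6137,.0393,.270]);th=np.radians(-18.7);d=np.array([np.sin(th),-np.cos(th),0]);x=np.array([np.cos(th),np.sin(th),0])
P0=P+x*.001
for k in [104,105,106,107,108,108.5,109,109.5,110,110.5,111,111.5,112]:
    r.servo_line(P0+d*k/1000,speed=.01);r.wait(.15);s=r.sense()
    f=-s['contact_force']@d
    print(k,((s['tcp_pos']-P)@d*1000).round(2),'pull',f.round(1),'lat',(s['contact_force']@x).round(1))
    if f>9: break
show()
E
```

```text
104 103.51 pull 2.2 lat 5.1
105 104.46 pull 1.6 lat 5.2
106 105.44 pull 2.0 lat 4.7
107 106.44 pull 2.6 lat 6.1
108 107.44 pull 2.3 lat 5.6
108.5 107.89 pull 3.1 lat 5.2
109 108.37 pull 2.8 lat 5.3
109.5 108.88 pull 2.6 lat 5.3
110 109.4 pull 3.2 lat 6.8
110.5 109.89 pull 2.9 lat 6.8
111 110.37 pull 2.5 lat 5.9
111.5 110.87 pull 3.0 lat 5.0
112 111.34 pull 2.8 lat 6.4
 37.67 [ 0.5792 -0.0666  0.27  ] yaw -18.66 F [ 7.   0.6 -3.3] T [ 0.1  -0.9   0.22] op 0.0141 g 20.0
```

```bash
python3 - <<'E'
from h import *
P=np.array([.6137,.0393,.270]);th=np.radians(-18.7);d=np.array([np.sin(th),-np.cos(th),0]);x=np.array([np.cos(th),np.sin(th),0])
P0=P+x*.0015
for k in np.arange(112.5,117.1,.5):
    r.servo_line(P0+d*k/1000,speed=.01);r.wait(.1);s=r.sense()
    f=-s['contact_force']@d
    print(k,((s['tcp_pos']-P)@d*1000).round(2),'pull',f.round(1),'lat',(s['contact_force']@x).round(1))
    if f>8: break
a=snap('wrist','w3.png');snap('top','t3.png');show()
E
```

```text
112.5 111.45 pull 4.9 lat 3.5
113.0 111.65 pull 5.5 lat 4.5
113.5 111.77 pull 8.1 lat 4.9
 38.82 [ 0.5792 -0.067   0.27  ] yaw -18.6 F [ 6.2  6.1 -3.4] T [ 0.83 -0.91  0.22] op 0.0141 g 20.0
```

View pics/w3.png

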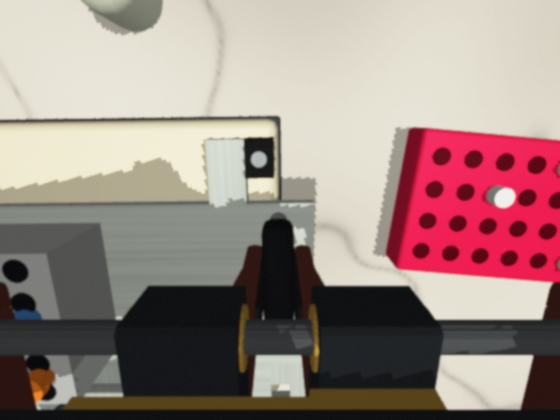

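The picture shows the lug touching the end stop at (245,158), and the force rise confirms the contact. I'll unload, release, retreat and check.

```bash
python3 - <<'E'
from h import *
P=np.array([.6137,.0393,.270]);th=np.radians(-18.7);d=np.array([np.sin(th),-np.cos(th),0]);x=np.array([np.cos(th),np.sin(th),0])
q=P+x*.0020+d*.1125
r.servo_line(q,speed=.01);r.wait(.1);s=show('relax');print(-s['contact_force']@d)
r.let_go();show('open')
q=q.copy();q[2]=.40;r.servo_line(q,speed=.15)
snap('wrist','w4.png')
a=snap('top');b=snap('side')
A=blob(red(a),(260,225,305,265));B=blob(red(b),(225,195,260,235));print(A[2],tri(ray(a,*A[0]),ray(b,*B[0])))
show()
E
```

```text
relax 39.17 [ 0.5796 -0.0669  0.27  ] yaw -18.64 F [ 2.7  4.6 -1.3] T [ 0.8  -0.46  0.27] op 0.0138 g 20.0
5.252177891178972
open 40.38 [ 0.5795 -0.0679  0.27  ] yaw -18.7 F [-0.1 -0.5  0.5] T [-0.01 -0.04 -0.  ] op 0.0878 g 0.0
((282.0, 244.0), (22.0, 6.0), 90.0) (array([0.51891471, 0.06888445, 0.15057341]), np.float64(0.00247470633294734))
 41.54 [ 0.5795 -0.0679  0.3985] yaw -18.7 F [ 0.5 -0.4  0.4] T [0.11 0.04 0.02] op 0.0875 g 0.0
```

View pics/w4.png

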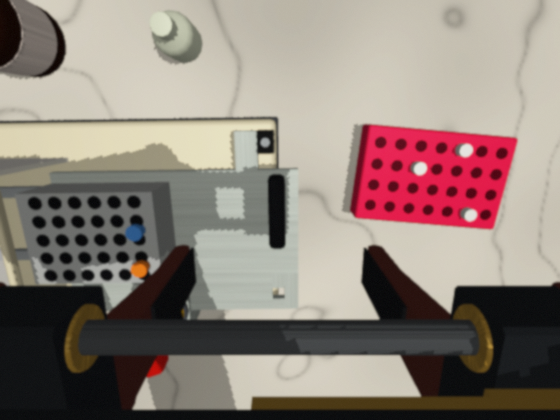

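The lug is still at the stop (258,145), both tubes stand in their holes at (135,232) and (139,270), and the plunger is still parked at z 0.1506.

```bash
python3 -c "
from station import r
print(r.hand_in())"
```

```text
the job is handed in; nothing more can be done
None
```

The job is handed in: the plunger is parked in its rest notch about 69° round, and the tray is fully out, touching its end stop with about 8 N of pull. Both tubes are still in their holes, and it took about 42 s of the 72 s allowed.

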